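Unlock the vial carousel and hold its index plunger out

ROBOT

A 6-joint arm with a two-finger parallel gripper is mounted at the origin on a cart in front of the work surface, level with it; the furniture and walls round the work are solid. World frame = base frame: x ahead of the robot, y to its left, z up, the work surface at z = 0. Lengths are in m, angles in rad, forces in N, time in s.
With the tool pointing down it reaches from about 0.3 to 0.75 m from the base axis. Payload 8.5 kg.
Tool frame: the origin (TCP) lies on the mounting face of the last link; the fingertips stand 166 mm ahead of it and the grasp point (between the pads) lies 147 mm ahead of it (robot.grip_point_offset is the distance from the TCP to the grasp point, in m); z points along the fingers, x is the direction in which the jaws open and shut, and the axes are right-handed (so a half turn about z gives the same grasp; the last joint's range is limited). The gripper opens to 88 mm and grips with 3 to 60 N. Pads are 18 mm wide; open, the fingers measure 123 mm over their backs; the gripper's body (75 mm by 187 mm) begins 45 mm behind the grasp point.
Start: joints at [-1.376, 0.381, 1.297, -0, 1.464, -0.215], TCP at [0.219, -0.504, 0.405] pointing down, gripper open.
Joint ranges: [-3.11, 3.11], [-0.89, 2.33], [0.22, 2.48], [-1.42, 4.56], [0.17, 2.85], [-2.88, 2.88]. Speed limits (rad/s): [2.39, 2.39, 3.14, 3.14, 3.14, 3.14].

INTERFACE

Orientations are given as a 3x3 rotation matrix whose columns are the frame's x, y, z axes.
In Python, from rig import robot gives the robot as it stands.
- The arm moves only by the shell command python3 -m inch 'ROWS'. ROWS is JSON, a list of rows, each a list of 7 numbers: the shift along the tool's x, y, z in cm, then the turn, a rotation vector about the tool's x, y, z in rad, then the finger opening in cm, from 0 to 8.81. In form: [[dx, dy, dz, wx, wy, wz, gripper], ...]. A call has 1 to 5 rows; each row shifts and turns the pose as measured when the row begins, along the tool's axes as they then stand; what a row does not reach is not made up. A row lasts 1/12 s, in which the tool goes at most 41.7 mm and 7.16 degrees, less where a joint would pass 70% of its speed; a pose out of reach is approached as far as the arm can. A call with a gripper value outside its range is refused whole. The fingers move at their own pace and stop on an object; the grip force is fixed at half the most. Time passes only in rows, so rows that do not move let the fingers close. It gives the time, the measured TCP pose, the force and the opening at its end, in the units of the state.
- robot.observe(): the state, without advancing time (a new reading comes with each control period).
- robot.capture(name): name is "side" or "top"; returns a dict with "img" (400x640x3 uint8, red, green, blue), "range_z" (400x640 float32, m along the optical axis (not along the pixel's ray), 0 where there is no reading), "camera_matrix" (3x3 intrinsics, pixels), "R" (3x3) and "t" (3): a world point X has camera coordinates R X + t. Camera axes: x right, y down, z forward; pixel columns grow to the right and rows downward; lengths in m; the calibration is good to about 2 mm. A picture is of the moment at which its call begins.
- robot.sign_off(): hands the job in, once; it reports no verdict.
Trained networks look in a picture, given as the dict that the camera call returned (one of the last four; its "shot" number tells which), for a name from the list of things; names that differ only in an ending like _2 or _b are one class to them, and where a whole thing is asked for, a point or a joint stands for the part that bears it (a point fixed in the world has none). Each returns a list of dicts, best first, with "confidence" (0 to 1); they miss things now and then, are a little off and sometimes report something else, mostly with a low value. They report only what shows in the picture. A call takes as long as a camera call.
- robot.find_in(name, picture): "centre" ([x, y, z] in m, in world coordinates, good to about 4 mm: the middle of the surface that is visible of it).
The state is a dict: "time_s": time; "joint_positions": joint angles; "joint_vel": joint speeds; "joint_torque": joint torques, N m; "tcp_pos": TCP position; "ee_rot": TCP orientation; "ft_force": force on the tool from outside, world axes, zero at the start; "moment": the same for the moment, N m; "grip_width": opening from 0.0 (shut) to 1.0 (fully open).
Only numpy, scipy, OpenCV 4.12 (cv2) and the standard library are available. Lean on these libraries where they do the work, as an engineer would, in place of code of your own. Each camera call takes 0.05 s, during which the arm holds its last target. There are 200 camera calls.

TASK

Please free the sample carousel for me: lift its clear hood by the knob all the way over until it rests back on its stop, then pull the black index plunger straight up, fully out of its hole in the carousel disc, and keep holding it up there so that I can turn the carousel by hand. Leave the carousel itself at its station and the other things on the bench where they are. The program finishes while still holding the plunger up; do not let it spring back.

Things in the scene. Friction and masses are not known exactly. Their poses are not given: they have to be found in the camera images.
- changer: Vial changer: white housing 196 x 212 mm, deck 42 mm high, fixed to the bench, under a clear hood (178 deep, 196 wide, its top 129 mm above the bench when shut) hinged at the rear. Origin: on the carousel axis, bench height; x from front to rear, z up. Shut, the hood covers carousel and plunger. Two rubber buffers behind the housing are the hood's stop.
- hood (a joint): Opening angle of the hood (rad): 0 shut, 1.83 resting on its stop, tilted back. Turns about hood_hinge, the knob rising and going to the rear. 0.35 kg; on a damped hinge; let go below about 1.0 rad it sinks shut, let go beyond 1.2 its weight takes it slowly (1 to 3 s) back on to the stop, where it stays.
- hood_hinge (a point): Middle of the hood's hinge line, 45 mm above the bench at the changer's rear (85 mm behind the carousel axis). Its y axis lies along the hinge; turns with the hood.
- hood_knob (a point): Centre of the grip of the hood's grey round knob, on a 13 mm stem in the middle of the hood's front face: 25 mm diameter, 13 mm long, axis along x; 34 mm in front of the face; hood shut, 215 mm in front of and 50 mm above the hinge line, 95 mm above the bench. Turns with the hood.
- plunger (a joint): Lift of the index plunger (m): 0 with its pin seated in the carousel's hole, 0.014 pulled fully back against its stop. The pin leaves the hole at 0.009. A spring pulls it home: about 5 N at 0, 11 N at 0.014; it does not latch.
- plunger_knob (a point): Grip point on the vertical axis of the plunger's black round knob: 23 mm diameter, knob from 12 mm below to 9 mm above this point; 99 mm above the bench when seated, rising with the plunger. On the changer's centre line, 64 mm in front of the carousel axis. Below it an aluminium bracket 26 mm wide, its top 76 mm above the bench. Vial caps (112 mm above the bench) are 22 mm or more from the axis.
- carousel (a joint): Turn of the carousel about its vertical axis (rad), 0 at its present station. A white plastic disc of 144 mm diameter with six vials; the pin locks it, and once the pin is out it turns freely at a touch.
- waste_beaker: Bystander: empty white plastic beaker 74 mm across, 90 mm high, standing loose. Origin: centre of its underside.
- timer: Bystander: flat lab timer 62 x 70 x 18 mm, lying loose. Origin: centre of its underside.
- tweezers: Bystander: steel tweezers 115 x 16 x 9 mm lying loose. Origin: centre of the underside.

How it is judged:
By the outcome, as a careful person would: the job done as asked, in the order asked, and still so for the second after the job is handed in, while the arm keeps its last pose, push and grip.
It also fails if it takes over 54 s, if anything falls off the work surface, if the arm or the gripper's body presses on something with over 40 N, if the wrist force passes 120 N, or if a joint passes its speed limit or range.

## Working session

There is one attempt and no reset: what is moved stays moved. The work goes in short steps, Python scripts to look and compute and a shell command to move; the robot and the scene stay as the last step left them, time stands still between calls to the robot, and variables do not carry over. Pictures are saved under pics/ and viewed, about 8 in all and at most 12, crops included, and the job is handed in when it is done.

```bash
ls; mkdir -p pics
python3 - <<'E'
from rig import robot
import cv2,numpy as np
s=robot.observe();print(s['time_s'],s['tcp_pos'],s['ee_rot'],s['grip_width'])
for n in("side","top"):
    p=robot.capture(n);cv2.imwrite(f"pics/{n}1.png",p["img"][:,:,::-1])
    np.savez(f"{n}1.npz",**{k:p[k] for k in("range_z","camera_matrix","R","t")})
    print(n,"cam at",(-p["R"].T@p["t"]).round(3))
    for k in("changer","hood","hood_knob","plunger_knob","carousel","waste_beaker","timer","tweezers"):
        print(k,[(np.round(d["centre"],3).tolist(),round(d["confidence"],2)) for d in robot.find_in(k,p)[:3]])
E
```

```text
pics
0.0 [ 0.21912291 -0.50441381  0.40415564] [[ 3.98451800e-01 -9.17189232e-01 -2.75558809e-04]
 [-9.17188168e-01 -3.98451768e-01  1.43301805e-03]
 [-1.42414562e-03 -3.18249342e-04 -9.99998935e-01]] 1.0004765152454729
side cam at [ 0.381 -0.987  0.489]
changer [([0.543, -0.043, 0.09], 0.57)]
hood [([0.542, -0.034, 0.115], 0.66)]
hood_knob [([0.543, -0.04, 0.108], 0.85)]
plunger_knob [([0.542, -0.043, 0.087], 0.68)]
carousel []
waste_beaker [([0.454, -0.441, 0.063], 0.95), ([0.546, -0.039, 0.11], 0.53)]
timer []
tweezers [([0.594, -0.352, 0.007], 0.55)]
top cam at [ 0.413 -0.059  1.221]
changer [([0.544, 0.045, 0.13], 0.59), ([0.542, 0.049, 0.127], 0.23), ([0.457, -0.433, 0.04], 0.17)]
hood [([0.547, 0.045, 0.126], 0.76)]
hood_knob [([0.543, 0.046, 0.133], 0.7)]
plunger_knob []
carousel []
waste_beaker [([0.456, -0.433, 0.038], 0.94)]
timer [([0.619, 0.282, 0.019], 0.93)]
tweezers [([0.596, -0.351, 0.004], 0.57)]
```

View pics/top1.png

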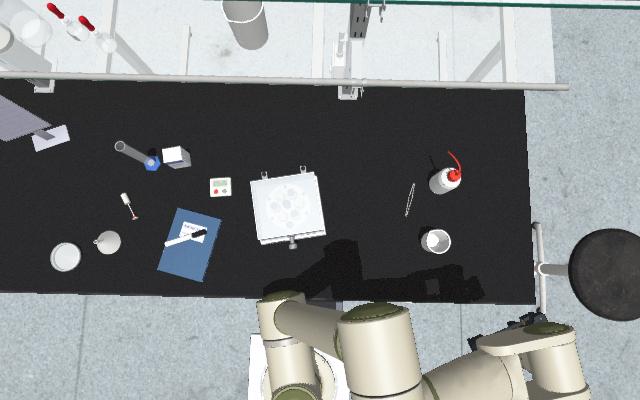

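View pics/side1.png

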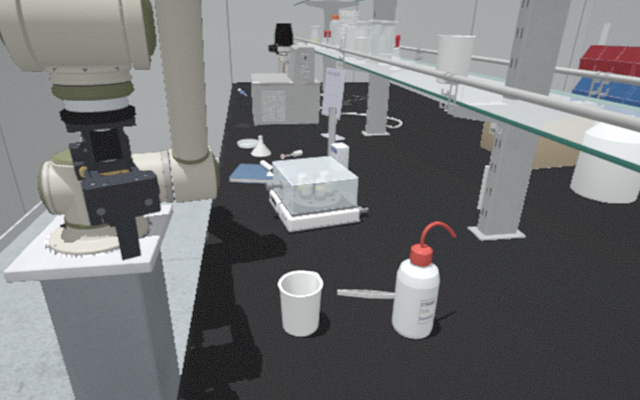

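```bash
cat > h.py <<'E'
import numpy as np
def cloud(p):
    z=np.asarray(p["range_z"],float);K=p["camera_matrix"];v,u=np.indices(z.shape)
    c=np.stack([(u-K[0,2])/K[0,0]*z,(v-K[1,2])/K[1,1]*z,z],-1)
    W=(c-p["t"])@p["R"]; W[z==0]=np.nan
    return W
E
python3 - <<'E'
import numpy as np,cv2
from h import cloud
p=dict(np.load("top1.npz"));W=cloud(p)
print(p["camera_matrix"])
sub=W[160:255,240:340]
x,y,z=[sub[...,i] for i in range(3)]
m=(z>.115)&(z<.14)
pts=sub[m][:,:2].astype(np.float32);r=cv2.minAreaRect(pts*1000);print("top",m.sum(),r,np.median(z[m]))
m=(z>.03);pts=sub[m][:,:2].astype(np.float32);print("all>.03",m.sum(),cv2.minAreaRect(pts*1000))
for row in range(236,252):print(row,[ (u,*(W[row,u]*1000).round().astype(int)) for u in range(284,302,1) if W[row,u,2]>.02])
im=cv2.imread("pics/top1.png")[150:270,220:360];cv2.imwrite("pics/c.png",cv2.resize(im,None,fx=5,fy=5,interpolation=cv2.INTER_CUBIC))
E
```

```text
[[367.57991018   0.         320.53095701]
 [  0.         367.57991018 201.42688537]
 [  0.           0.           1.        ]]
top 3864 ((549.3203125, 48.01952362060547), (178.8577423095703, 196.41648864746094), 10.27376937866211) 0.1294597629327956
all>.03 4379 ((550.6301879882812, 47.28895568847656), (263.4836730957031, 211.5222625732422), 10.023594856262207)
236 [(284, np.int64(458), np.int64(53), np.int64(98)), (285, np.int64(458), np.int64(50), np.int64(88)), (286, np.int64(459), np.int64(48), np.int64(79)), (287, np.int64(458), np.int64(43), np.int64(101)), (288, np.int64(458), np.int64(40), np.int64(106)), (289, np.int64(458), np.int64(37), np.int64(107)), (290, np.int64(458), np.int64(34), np.int64(107)), (291, np.int64(458), np.int64(30), np.int64(108)), (292, np.int64(458), np.int64(27), np.int64(107)), (293, np.int64(458), np.int64(25), np.int64(102)), (294, np.int64(460), np.int64(26), np.int64(50)), (295, np.int64(460), np.int64(22), np.int64(52)), (296, np.int64(461), np.int64(20), np.int64(38)), (297, np.int64(461), np.int64(17), np.int64(42)), (298, np.int64(461), np.
[... 4863 characters left out ...]
nt64(103)), (291, np.int64(425), np.int64(29), np.int64(108)), (292, np.int64(425), np.int64(27), np.int64(103)), (293, np.int64(425), np.int64(23), np.int64(107)), (294, np.int64(425), np.int64(20), np.int64(108)), (295, np.int64(425), np.int64(17), np.int64(106)), (296, np.int64(425), np.int64(14), np.int64(105))]
248 [(289, np.int64(422), np.int64(36), np.int64(101)), (290, np.int64(422), np.int64(33), np.int64(104)), (291, np.int64(422), np.int64(30), np.int64(104)), (292, np.int64(422), np.int64(26), np.int64(108)), (293, np.int64(422), np.int64(23), np.int64(109)), (294, np.int64(422), np.int64(20), np.int64(109)), (295, np.int64(422), np.int64(17), np.int64(106))]
249 []
250 []
251 []
```

View pics/c.png

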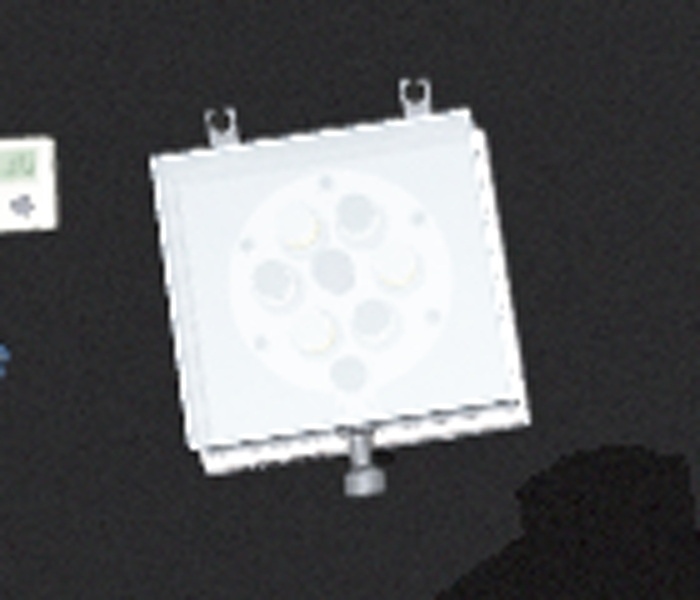

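The crop shows the shut hood, yawed about 10°. The grey knob is at full-image pixel (293,246) and the plunger at (290,225). The rectangle fit and the knob depth agree: axis about (0.556, 0.049), knob (0.428, 0.026), which matches the sizes given.

```bash
cat >> h.py <<'E'
from rig import robot
from scipy.spatial.transform import Rotation as Ro
psi=0.178; X=np.array([np.cos(psi),np.sin(psi),0]); Y=np.array([-np.sin(psi),np.cos(psi),0]); Z=np.array([0,0,1.])
O=np.array([.556,.0493,0])
def P(x,y,z): return O+X*x+Y*y+Z*z
def goal(gp,tilt,off=.147):
    z=-np.cos(tilt)*Z+np.sin(tilt)*X; x=-Y; R=np.stack([x,np.cross(z,x),z],1)
    return gp-z*off,R
def rep(gp,tilt):
    s=robot.observe();p,R=goal(gp,tilt);M=np.array(s["ee_rot"])
    g=np.array(s["tcp_pos"])+M[:,2]*.147-O
    print("t",round(s["time_s"],2),"grip in changer mm",np.round([g@X*1e3,g@Y*1e3,g[2]*1e3],1),"F",np.round(s["ft_force"],1),"w",round(s["grip_width"],3),"q",np.round(s["joint_positions"],2))
    print("shift cm",np.round(M.T@(p-s["tcp_pos"])*100,2),"rot",np.round(Ro.from_matrix(M.T@R).as_rotvec(),3))
E
python3 - <<'E'
from h import *
W=cloud(dict(np.load("top1.npz")))
m=(W[...,0]>.6)&(W[...,2]>.15)&(abs(W[...,1])<.5)
q=W[m];print("tall things x min",q[:,0].min(),[ (a,np.round(q[(q[:,0]>a)&(q[:,0]<a+.05)][:,2],2).tolist()[:4]) for a in np.arange(.6,1.2,.05)])
rep(P(-.13,0,.20),.5)
E
python3 -m inch '[[0,0,0,0,0,0.116,8.8],[0,0,0,0,0,0.116,8.8],[-3.8,-1.7,0,0,0,0,8.8],[-3.8,-1.7,0,0,0,0,8.8],[-3.8,-1.7,0,0,0,0,8.8]]'
python3 -m inch '[[-3.8,-1.7,0,0,0,0,8.8],[-3.8,-1.7,0,0,0,0,8.8],[-3.8,-1.7,0,0,0,0,8.8],[-3.8,-1.7,0,0,0,0,8.8],[-3.8,-1.7,0,0,0,0,8.8]]'
python3 - <<'E'
from h import *
rep(P(-.13,0,.20),.5)
E
```

```text
tall things x min 0.6309131402408714 [(np.float64(0.6), [0.19, 0.19, 0.18, 0.19]), (np.float64(0.65), [0.19, 0.19, 0.19, 0.19]), (np.float64(0.7000000000000001), [0.17, 0.17, 0.17, 0.17]), (np.float64(0.7500000000000001), []), (np.float64(0.8000000000000002), [0.65, 0.65, 0.65, 0.65]), (np.float64(0.8500000000000002), [0.62, 0.62, 0.38, 0.38]), (np.float64(0.9000000000000002), [0.47, 0.47, 0.47, 0.47]), (np.float64(0.9500000000000003), [0.47, 0.47, 0.46, 0.46]), (np.float64(1.0000000000000004), [0.35, 0.35, 0.34, 0.34]), (np.float64(1.0500000000000003), [0.34, 0.34, 0.34, 0.34]), (np.float64(1.1000000000000005), []), (np.float64(1.1500000000000004), [])]
t 0.9 grip in changer mm [-429.6 -485.4  257.8] F [ 0.8  0.5 -0.2] w 1.001 q [-1.38  0.38  1.3   0.    1.46 -0.22]
shift cm [-41.97 -33.45   7.57] rot [0.498 0.058 0.227]
time_s: 1.32
tcp_pos: [0.2491, -0.3861, 0.4026]
ee_rot: [[0.158, -0.987, -0.001], [-0.987, -0.158, -0.001], [0.0, 0.001, -1.0]]
ft_force: [1.0, -0.2, 0.1]
grip_width: 0.998
time_s: 1.73
tcp_pos: [0.3009, -0.1834, 0.4024]
ee_rot: [[0.154, -0.988, 0.001], [-0.988, -0.154, -0.001], [0.001, -0.0, -1.0]]
ft_force: [0.6, -0.7, 0.4]
grip_width: 0.997
t 1.73 grip in changer mm [-292.3 -184.1  255.4] F [ 0.6 -0.7  0.4] w 0.997 q [-0.89  0.03  1.78 -0.    1.34  0.53]
shift cm [-18.6   -8.75   7.31] rot [ 0.5   -0.007 -0.022]
```

```bash
python3 -m inch '[[-3.7,-1.7,0,0,0,0,8.8],[-3.7,-1.7,0,0,0,0,8.8],[-3.7,-1.7,0,0,0,0,8.8],[-3.7,-1.7,0,0,0,0,8.8],[-3.0,-1.2,0,0,0,0,8.8]]'
python3 -m inch '[[0,0,0,0.12,0,-0.01,8.8],[0,0,0,0.12,0,-0.01,8.8],[0,0,0,0.12,0,0,8.8],[0,0,0,0.12,0,0,8.8],[0,0,0,0,0,0,8.8]]'
python3 - <<'E'
from h import *
rep(P(-.13,0,.17),.5)
rep(P(-.13,0,.095),.5)
E
```

```text
time_s: 2.15
tcp_pos: [0.3506, 0.0118, 0.4035]
ee_rot: [[0.152, -0.988, 0.006], [-0.988, -0.152, -0.003], [0.004, -0.005, -1.0]]
ft_force: [1.1, -1.5, 0.9]
grip_width: 0.997
time_s: 2.57
tcp_pos: [0.3504, 0.0208, 0.4044]
ee_rot: [[0.188, -0.859, 0.477], [-0.982, -0.168, 0.084], [0.008, -0.484, -0.875]]
ft_force: [0.0, -0.5, -0.6]
grip_width: 0.998
t 2.57 grip in changer mm [-136.2    8.1  275.8] F [ 0.  -0.5 -0.6] w 0.998 q [-0.34 -0.05  1.88  0.31  0.89  0.89]
shift cm [0.76 4.51 9.55] rot [-0.006 -0.001  0.013]
t 2.57 grip in changer mm [-136.2    8.1  275.8] F [ 0.  -0.5 -0.6] w 0.998 q [-0.34 -0.05  1.88  0.31  0.89  0.89]
shift cm [ 0.7   8.14 16.12] rot [-0.006 -0.001  0.013]
```

```bash
python3 -m inch '[[0.2,1.5,3.2,0,0,0,8.8],[0.2,1.5,3.2,0,0,0,8.8],[0.3,1.5,3.2,0,0,0.01,8.8],[0,0,0,0,0,0,6]]'
python3 - <<'E'
from h import *
rep(P(-.13,0,.095),.5)
E
```

```text
time_s: 2.9
tcp_pos: [0.3593, 0.014, 0.2981]
ee_rot: [[0.181, -0.862, 0.474], [-0.983, -0.162, 0.082], [0.006, -0.481, -0.877]]
ft_force: [0.0, -0.1, -0.5]
grip_width: 0.946
t 2.9 grip in changer mm [-129.1   -0.5  169.3] F [ 0.  -0.1 -0.5] w 0.946 q [-0.35  0.14  2.06  0.48  0.55  0.67]
shift cm [-0.04  3.63  6.46] rot [-0.002 -0.004  0.007]
```

```bash
python3 -m inch '[[0,-0.6,1.0,-0.1,0,0,5],[0,-0.6,1.0,-0.1,0,0,5]]'
python3 - <<'E'
from h import *
rep(P(-.13,0,.095),.3)
E
```

```text
time_s: 3.07
tcp_pos: [0.3781, 0.017, 0.2861]
ee_rot: [[0.179, -0.943, 0.282], [-0.984, -0.173, 0.046], [0.006, -0.286, -0.958]]
ft_force: [-0.1, 0.2, -0.0]
grip_width: 0.794
t 3.07 grip in changer mm [-138.7   -1.   145.3] F [-0.1  0.2 -0. ] w 0.794 q [-0.3   0.21  1.99  0.2   0.69  0.95]
shift cm [-0.06  0.75  5.07] rot [ 0.01  -0.005  0.003]
```

```bash
python3 -m inch '[[0,0.2,1.8,0,0,0,5],[0,0.3,1.8,0,0,0,5],[0,0.2,1.3,0,0,0,5]]'
python3 - <<'E'
from h import *
import cv2
rep(P(-.13,0,.095),.3)
for n in("side","top"):
    c=robot.capture(n)["img"][:,:,::-1]; c=c[120:260,220:400] if n=="side" else c[180:280,220:370]
    cv2.imwrite(f"pics/k_{n}.png",cv2.resize(c,(700,int(700*c.shape[0]/c.shape[1])),interpolation=cv2.INTER_CUBIC))
E
```

```text
time_s: 3.32
tcp_pos: [0.3891, 0.0175, 0.2409]
ee_rot: [[0.179, -0.944, 0.277], [-0.984, -0.175, 0.039], [0.011, -0.28, -0.96]]
ft_force: [0.7, 0.1, -0.3]
grip_width: 0.576
t 3.32 grip in changer mm [-128.7   -3.3   99.8] F [ 0.7  0.1 -0.3] w 0.576 q [-0.29  0.32  2.03  0.23  0.55  0.92]
shift cm [-0.19  0.49  0.43] rot [ 0.016 -0.01   0.006]
```

View pics/k_side.png

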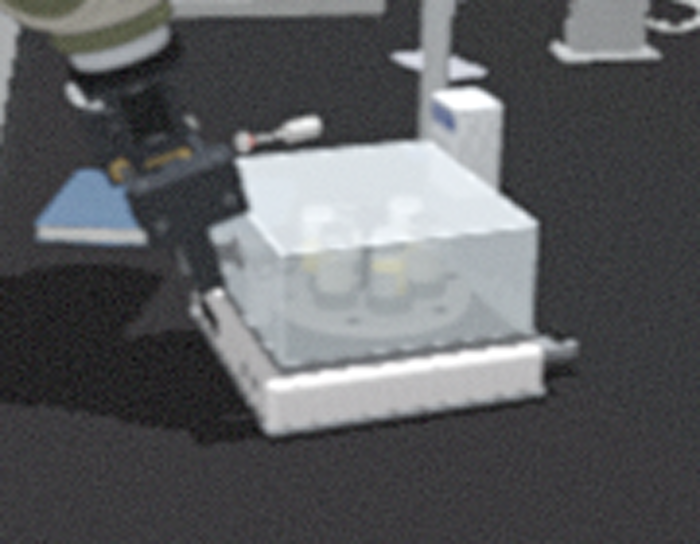

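The side view shows the fingers straddling the knob (crop pixel (225,245)) with the gripper clear of the hood face. Next I correct the small offset and close.

```bash
python3 -m inch '[[-0.3,0.5,0.4,0,0,0,5],[0,0,0,0,0,0,0],[0,0,0,0,0,0,0],[0,0,0,0,0,0,0],[0,0,0,0,0,0,0]]'
python3 -m inch '[[0,0,0,0,0,0,0],[0,0,0,0,0,0,0]]'
python3 - <<'E'
from h import *
rep(P(-.13,0,.095),.3)
# arc waypoints: knob at hood angle a, shifts in upright tool axes
for a in np.arange(0,1.5,.15):
    b=np.arctan2(50,215)+a; print(round(a,2),np.round([85-220.7*np.cos(b),45+220.7*np.sin(b)],1))
E
```

```text
time_s: 3.83
tcp_pos: [0.3849, 0.0197, 0.2395]
ee_rot: [[0.18, -0.943, 0.278], [-0.984, -0.176, 0.039], [0.013, -0.281, -0.96]]
ft_force: [0.6, 0.4, 0.4]
grip_width: 0.288
time_s: 4.0
tcp_pos: [0.3849, 0.0199, 0.2402]
ee_rot: [[0.18, -0.943, 0.279], [-0.984, -0.176, 0.039], [0.013, -0.282, -0.959]]
ft_force: [1.0, 0.5, -1.8]
grip_width: 0.27
t 4.0 grip in changer mm [-132.2   -0.3   99.1] F [ 1.   0.5 -1.8] w 0.27 q [-0.28  0.31  2.04  0.23  0.54  0.92]
shift cm [0.13 0.12 0.46] rot [ 0.014 -0.011  0.006]
0.0 [-130.   95.]
0.15 [-120.1  126.6]
0.3 [-105.6  156.3]
0.45 [-86.8 183.5]
0.6 [-64.2 207.6]
0.75 [-38.2 228.1]
0.9 [ -9.5 244.5]
1.05 [ 21.4 256.3]
1.2 [ 53.7 263.5]
1.35 [ 86.7 265.7]
```

```bash
python3 -m inch '[[0,-0.5,-0.9,0,0,0,0],[0,-0.6,-0.9,0,0,0,0],[0,-0.6,-0.9,0,0,0,0],[0,-0.7,-0.8,0,0,0,0]]'
python3 - <<'E'
from h import *
rep(P(-.1056,0,.1563),.283)
E
```

```text
time_s: 4.33
tcp_pos: [0.3986, 0.0224, 0.2808]
ee_rot: [[0.178, -0.944, 0.278], [-0.984, -0.174, 0.038], [0.012, -0.28, -0.96]]
ft_force: [-0.2, -1.8, -3.5]
grip_width: 0.265
t 4.33 grip in changer mm [-118.5   -0.3  139.7] F [-0.2 -1.8 -3.5] w 0.265 q [-0.27  0.25  1.95  0.17  0.69  1.  ]
shift cm [ 0.16 -1.71 -1.23] rot [-0.001 -0.011  0.004]
```

```bash
python3 -m inch '[[0,-0.8,-0.8,0,0,0,0],[0,-0.8,-0.8,0,0,0,0],[0,-0.9,-0.7,0,0,0,0],[0,-0.9,-0.7,0,0,0,0],[0,-0.9,-0.6,0,0,0,0]]'
python3 - <<'E'
from h import *
rep(P(-.0382,0,.2281),.283)
import cv2
p=robot.capture("side");c=p["img"][100:260,180:400,::-1]
cv2.imwrite("pics/m.png",cv2.resize(c,None,fx=3,fy=3))
E
```

```text
time_s: 4.75
tcp_pos: [0.4287, 0.0281, 0.3285]
ee_rot: [[0.178, -0.947, 0.269], [-0.984, -0.175, 0.035], [0.013, -0.271, -0.963]]
ft_force: [-1.4, -1.8, -2.8]
grip_width: 0.265
t 4.75 grip in changer mm [-89.2  -0.2 187. ] F [-1.4 -1.8 -2.8] w 0.265 q [-0.23  0.22  1.8   0.13  0.87  1.09]
shift cm [ 0.23 -5.89 -2.57] rot [ 0.009 -0.013  0.005]
```

View pics/m.png

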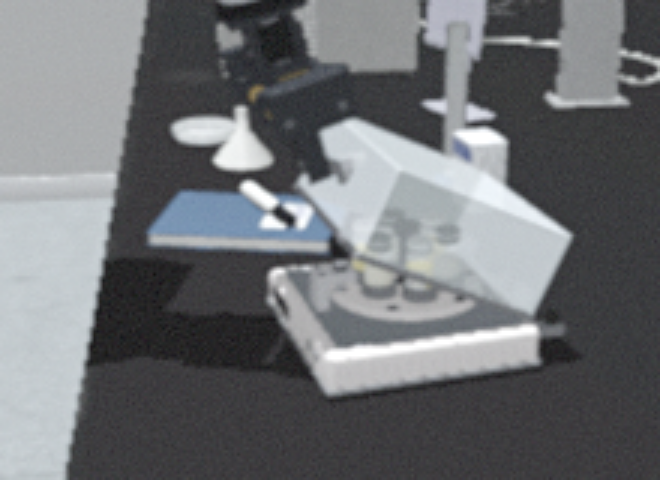

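```bash
python3 -m inch '[[0,-1.1,-0.6,0,0,0,0],[0,-1.1,-0.6,0,0,0,0],[0.1,-1.2,-0.5,0,0,0,0],[0,-1.2,-0.5,0,0,0,0],[0.1,-1.2,-0.4,0,0,0,0]]'
python3 - <<'E'
from h import *
rep(P(.0214,0,.2563),.283)
E
python3 -m inch '[[0,-1.2,-0.3,0,0,0,0],[0,-1.2,-0.3,0,0,0,0],[0,-1.2,-0.2,0,0,0,0],[0,-1.2,-0.2,0,0,0,0],[0,-1.2,-0.1,0,0,0,0]]'
python3 - <<'E'
from h import *
rep(P(.0867,0,.2657),.283)
E
```

```text
time_s: 5.22
tcp_pos: [0.4739, 0.0358, 0.3698]
ee_rot: [[0.18, -0.951, 0.253], [-0.984, -0.177, 0.035], [0.012, -0.255, -0.967]]
ft_force: [-8.1, 5.7, 6.4]
grip_width: 0.262
t 5.22 grip in changer mm [-45.6  -0.3 227.7] F [-8.1  5.7  6.4] w 0.262 q [-0.19  0.25  1.61  0.1   1.04  1.16]
shift cm [ 0.18 -6.84 -1.05] rot [ 0.025 -0.011  0.006]
time_s: 5.63
tcp_pos: [0.5273, 0.0459, 0.3982]
ee_rot: [[0.181, -0.952, 0.248], [-0.983, -0.178, 0.032], [0.014, -0.25, -0.968]]
ft_force: [-2.9, -1.5, 3.6]
grip_width: 0.262
t 5.63 grip in changer mm [ 7.900e+00 -2.000e-01  2.559e+02] F [-2.9 -1.5  3.6] w 0.262 q [-0.15  0.31  1.43  0.07  1.16  1.22]
shift cm [ 0.21 -7.43  1.03] rot [ 0.03  -0.013  0.007]
```

```bash
python3 -m inch '[[0,-1.2,0.0,0,0,0,0],[0,-1.2,0.1,0,0,0,0],[0,-1.2,0.1,0,0,0,0],[0,-1.2,0.2,0,0,0,0],[0,-1.2,0.2,0,0,0,0]]'
python3 -m inch '[[0,-1.2,0.2,0,0,0,0],[0,-1.1,0.3,0,0,0,0],[0,-1.1,0.3,0,0,0,0],[0,-1.1,0.4,0,0,0,0]]'
python3 - <<'E'
from h import *
rep(P(.12,0,.263),.25)
import cv2
p=robot.capture("side");c=p["img"][60:260,180:420,::-1]
cv2.imwrite("pics/m2.png",cv2.resize(c,None,fx=3,fy=3))
E
```

```text
time_s: 6.05
tcp_pos: [0.5867, 0.057, 0.4109]
ee_rot: [[0.181, -0.951, 0.252], [-0.983, -0.179, 0.03], [0.016, -0.253, -0.967]]
ft_force: [-1.2, -0.3, -0.4]
grip_width: 0.264
time_s: 6.38
tcp_pos: [0.6338, 0.0654, 0.4092]
ee_rot: [[0.181, -0.952, 0.248], [-0.983, -0.179, 0.03], [0.016, -0.25, -0.968]]
ft_force: [-1.1, -1.2, 1.9]
grip_width: 0.264
t 6.38 grip in changer mm [ 1.161e+02 -1.000e-01  2.669e+02] F [-1.1 -1.2  1.9] w 0.264 q [-0.09  0.5   1.1   0.05  1.3   1.29]
shift cm [ 0.2  -0.31  0.48] rot [-0.002 -0.014  0.008]
```

View pics/m2.png

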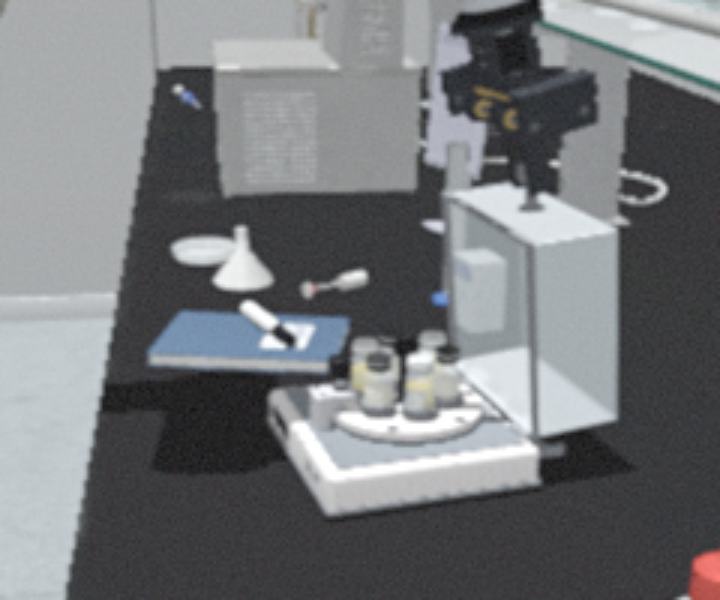

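Hood is at about 1.5 rad, past the tipping point, with the knob in the jaws at crop (532,205) and the plunger in view below. I'll release and withdraw.

```bash
python3 -m inch '[[0,0,0,0,0,0,5.5],[0,0,0,0,0,0,5.5],[0,0,0,0,0,0,5.5],[0,0,0,0,0,0,5.5]]'
python3 -m inch '[[0,0,-2,0,0,0,5.5],[0,0.0,-3,0,0,0,5.5],[0,0.5,-3,0,0,0,5.5],[0,3,0,-0.1,0,0,5.5],[0,3,0,-0.1,0,0,5.5]]'
python3 - <<'E'
from h import *
rep(P(-.064,0,.18),0)
E
```

```text
time_s: 6.77
tcp_pos: [0.6345, 0.0651, 0.4075]
ee_rot: [[0.181, -0.952, 0.248], [-0.983, -0.179, 0.03], [0.016, -0.25, -0.968]]
ft_force: [0.2, 0.1, 0.0]
grip_width: 0.543
time_s: 7.18
tcp_pos: [0.5504, 0.0501, 0.4731]
ee_rot: [[0.181, -0.982, 0.047], [-0.983, -0.181, -0.007], [0.015, -0.045, -0.999]]
ft_force: [0.0, -0.1, -0.8]
grip_width: 0.62
t 7.18 grip in changer mm [  1.4  -0.4 326.3] F [ 0.  -0.1 -0.8] w 0.62 q [-0.12  0.34  1.16 -0.    1.59  1.27]
shift cm [-0.06  6.53 14.33] rot [-0.046 -0.015  0.004]
```

```bash
python3 -m inch '[[0,2.2,2.5,-0.046,-0.015,0,5],[0,2.2,2.5,0,0,0,5],[0,2.2,2.5,0,0,0,5],[0,0.1,2.5,0,0,0,5],[0,0,2.5,0,0,0,5]]'
python3 -m inch '[[0,0,1.0,0,0,0,5],[0,0,0,0,0,0,5],[0,0,0,0,0,0,5],[0,0,0,0,0,0,5]]'
python3 - <<'E'
from h import *
import cv2
rep(P(-.064,0,.099),0)
for n in("side","top"):
    p=robot.capture(n);W=cloud(p)
    for k in("hood_knob","plunger_knob","carousel"):
        print(n,k,[(np.round([(np.array(d["centre"])-O)@X,(np.array(d["centre"])-O)@Y,d["centre"][2]],3).tolist(),round(d["confidence"],2)) for d in robot.find_in(k,p)[:2]])
    c=p["img"][:,:,::-1]; c=c[60:240,180:420] if n=="side" else c[130:280,220:400]
    cv2.imwrite(f"pics/p_{n}.png",cv2.resize(c,(600,int(600*c.shape[0]/c.shape[1])),interpolation=cv2.INTER_CUBIC))
a=cv2.imread("pics/p_side.png");b=cv2.imread("pics/p_top.png");h=min(a.shape[0],b.shape[0]);cv2.imwrite("pics/pp.png",cv2.resize(np.hstack([a[:h],b[:h]]),(800,int(h*800/1200))))
E
```

```text
time_s: 7.6
tcp_pos: [0.4754, 0.0369, 0.35]
ee_rot: [[0.18, -0.984, 0.006], [-0.984, -0.18, -0.004], [0.005, -0.006, -1.0]]
ft_force: [0.5, 0.4, -0.8]
grip_width: 0.567
time_s: 7.93
tcp_pos: [0.4725, 0.0367, 0.3368]
ee_rot: [[0.179, -0.984, -0.001], [-0.984, -0.179, -0.003], [0.003, 0.001, -1.0]]
ft_force: [0.4, -0.6, 0.6]
grip_width: 0.567
t 7.93 grip in changer mm [-84.6   1.9 189.8] F [ 0.4 -0.6  0.6] w 0.567 q [-0.17  0.32  1.61 -0.    1.21  1.22]
shift cm [ 0.21 -2.05  9.08] rot [ 0.001 -0.003  0.002]
side hood_knob [([0.157, -0.006, 0.119], 0.61)]
side plunger_knob []
side carousel [([-0.004, -0.032, 0.074], 0.97), ([0.093, -0.067, 0.071], 0.61)]
top hood_knob [([0.15, 0.007, 0.159], 0.96)]
top plunger_knob []
top carousel [([0.022, -0.014, 0.054], 0.7)]
```

View pics/p_side.png

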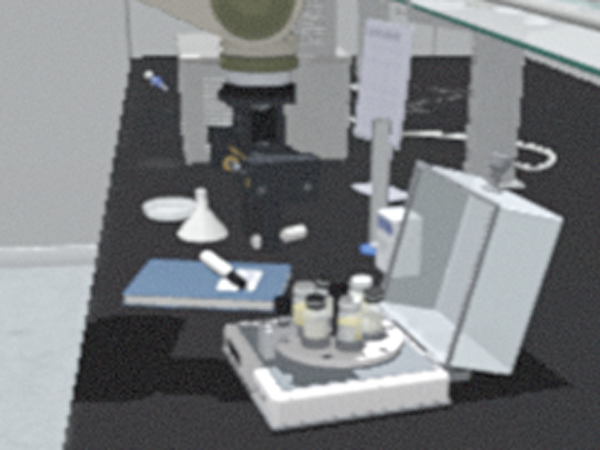

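Run:
```python
from h import *
import cv2
for n in("side","top"):
    p=robot.capture(n);W=cloud(p)-O
    L=np.stack([W@X,W@Y,W[...,2]],-1)*1e3
    m=(abs(L[...,0]+64)<25)&(abs(L[...,1])<25)&(L[...,2]>84)&(L[...,2]<118)
    v,u=np.nonzero(m);print(n,len(v))
    for a,b in list(zip(v,u))[:60]:print((u[0] and b,a),L[a,b].round().astype(int),p["img"][a,b],end=";")
    print()
    hk=(L[...,2]>150)&(L[...,0]>60)&(L[...,0]<260)&(abs(L[...,1])<14)
    print("hood pts max z",np.sort(L[hk][:,2])[-5:], L[hk][np.argsort(L[hk][:,2])[-3:]].round())
```

```text
side 119
(np.int64(298), np.int64(174)) [-41  22 111] [151 152 151];(np.int64(299), np.int64(174)) [-40  17 113] [163 164 163];(np.int64(298), np.int64(175)) [-43  17 110] [175 176 177];(np.int64(299), np.int64(175)) [-41  12 112] [180 182 182];(np.int64(300), np.int64(175)) [-39  10 112] [178 180 181];(np.int64(298), np.int64(176)) [-44  15 108] [181 186 185];(np.int64(299), np.int64(176)) [-41  15 108] [194 197 199];(np.int64(298), np.int64(177)) [-44  14 106] [161 162 163];(np.int64(299), np.int64(177)) [-41  13 106] [174 175 177];(np.int64(300), np.int64(177)) [-39  11 106] [176 178 178];(np.int64(291), np.int64(178)) [-68   0 110] [ 77  89 109];(np.int64(292), np.int64(178)) [-65   1 110] [57 67 82];(np.int64(293), np.int64(178)) [-62   1 109] [40 44 54];(np.int64(294), np.int64(178)) [-58   4 108] [42 45 47];(np.int64(295), np.int64(178)) [-56   2 108] [36 33 37];(np.int64(298), np.int64(178)) [-42  19 101] [155 158 160];(np.int64(299), np.int64(178)) [-42  12 103] [167 172 172];(np.int64(300), np.int64(178)) [-39  10 103] [169 171 172];(np.int64(303), np.int64(178)) [-39 -16 1
[... 1946 characters left out ...]
5 70];(np.int64(297), np.int64(181)) [-54  -8 103] [145 146 133];(np.int64(298), np.int64(181)) [-44  14  94] [187 187 170];(np.int64(299), np.int64(181)) [-42  11  95] [211 208 184];(np.int64(300), np.int64(181)) [-40   8  95] [216 214 185];(np.int64(302), np.int64(181)) [-42 -16 104] [151 150 133];(np.int64(303), np.int64(181)) [-42 -24 107] [122 123 125];(np.int64(289), np.int64(182)) [-74  -1 100] [114 116 116];
hood pts max z [395.1030027  395.62936988 395.97463869 396.77541243 396.93852233] [[259.  -1. 396.]
 [257. -10. 397.]
 [258. -13. 397.]]
top 0

hood pts max z [397.86378134 398.80637015 398.82121006 399.22432244 400.21202162] [[258.  -9. 399.]
 [259.   0. 399.]
 [257. -14. 400.]]
```

The depth confirms the plunger knob: dark points from x −75 to −55 mm, centred on y = 0, top at about 109 mm. I'll align and descend.

```bash
python3 -m inch '[[0.2,-2.0,0,0,0,0,5],[0,0,0,0,0,0,5],[0,0,2.0,0,0,0,5],[0,0,1.5,0,0,0,5],[0,0,0,0,0,0,5]]'
python3 - <<'E'
from h import *
rep(P(-.065,0,.101),0)
E
```

```text
time_s: 8.85
tcp_pos: [0.4927, 0.0384, 0.301]
ee_rot: [[0.18, -0.984, 0.001], [-0.984, -0.18, -0.003], [0.003, -0.0, -1.0]]
ft_force: [-0.5, 0.2, -0.3]
grip_width: 0.569
t 8.85 grip in changer mm [-6.42e+01 -1.00e-01  1.54e+02] F [-0.5  0.2 -0.3] w 0.569 q [-0.16  0.39  1.61 -0.    1.13  1.23]
shift cm [0.02 0.08 5.3 ] rot [-0.    -0.003  0.003]
```

```bash
python3 -m inch '[[0,0.1,1.5,0,0,0,5],[0,0,1.5,0,0,0,5],[0,0,1.5,0,0,0,5],[0,0,0.8,0,0,0,5],[0,0,0,0,0,0,5]]'
python3 - <<'E'
from h import *
rep(P(-.065,0,.101),0)
E
```

```text
time_s: 9.27
tcp_pos: [0.4912, 0.038, 0.2487]
ee_rot: [[0.18, -0.984, 0.003], [-0.984, -0.18, -0.004], [0.004, -0.002, -1.0]]
ft_force: [-0.4, -0.0, -0.0]
grip_width: 0.57
t 9.27 grip in changer mm [-65.5  -0.3 101.7] F [-0.4 -0.  -0. ] w 0.57 q [-0.16  0.46  1.68 -0.    0.99  1.23]
shift cm [ 0.03 -0.08  0.07] rot [-0.002 -0.004  0.003]
```

```bash
python3 -m inch '[[0,0,0,0,0,0,0],[0,0,0,0,0,0,0],[0,0,0,0,0,0,0],[0,0,0,0,0,0,0],[0,0,0,0,0,0,0]]'
python3 -m inch '[[0,0,0,0,0,0,0],[0,0,0,0,0,0,0],[0,0,0,0,0,0,0],[0,0,0,0,0,0,0],[0,0,0,0,0,0,0]]'
python3 - <<'E'
from h import *
import cv2
rep(P(-.065,0,.115),0)
p=robot.capture("side");c=p["img"][100:240,220:420,::-1]
cv2.imwrite("pics/g.png",cv2.resize(c,None,fx=4,fy=4,interpolation=cv2.INTER_CUBIC))
E
```

```text
time_s: 9.68
tcp_pos: [0.4915, 0.0381, 0.2518]
ee_rot: [[0.18, -0.984, 0.006], [-0.984, -0.18, -0.004], [0.005, -0.005, -1.0]]
ft_force: [1.5, 1.5, -6.4]
grip_width: 0.241
time_s: 10.1
tcp_pos: [0.4915, 0.0382, 0.2517]
ee_rot: [[0.181, -0.984, 0.006], [-0.984, -0.181, -0.004], [0.005, -0.005, -1.0]]
ft_force: [0.5, -0.2, -2.7]
grip_width: 0.24
t 10.1 grip in changer mm [-64.7  -0.3 104.7] F [ 0.5 -0.2 -2.7] w 0.24 q [-0.16  0.46  1.68 -0.    1.    1.23]
shift cm [ 0.05 -0.05 -1.03] rot [-0.005 -0.005  0.004]
```

View pics/g.png

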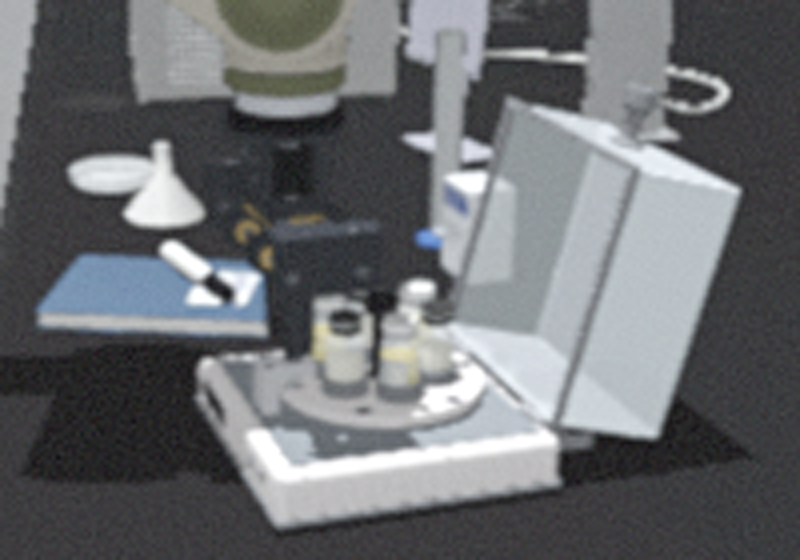

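Plunger knob is gripped and the hood is tilted back, its knob at full-image pixel (380,126). Now I check the hood angle, then pull.

```bash
cat > hk.py <<'E'
from h import *
p=robot.capture("side");W=cloud(p)-O
L=np.stack([W@X,W@Y,W[...,2]],-1)*1e3
m=(np.linalg.norm(L-np.array([188,0,240]),axis=-1)<40)&(p["img"].max(-1)<150)
print("knob px (expect ~188,0,240):",m.sum(),L[m].mean(0).round(),"hood angle",round(np.arctan2(L[m].mean(0)[2]-45,85-L[m].mean(0)[0])-np.arctan2(50,215),2))
for k in("hood_knob","plunger_knob"):
  for d in robot.find_in(k,p)[:1]:
    c=np.array(d["centre"])-O;print(k,np.round([c@X,c@Y,c[2]],3),round(d["confidence"],2))
E
python3 hk.py
python3 -m inch '[[0,0,-0.5,0,0,0,0],[0,0,-0.5,0,0,0,0],[0,0,-0.4,0,0,0,0]]'
python3 - <<'E'
from h import *
rep(P(-.065,0,.117),0)
E
```

```text
knob px (expect ~188,0,240): 68 [185.  -7. 234.] hood angle 1.83
hood_knob [ 0.155 -0.006  0.121] 0.7
time_s: 10.55
tcp_pos: [0.4916, 0.0381, 0.2653]
ee_rot: [[0.181, -0.984, 0.005], [-0.984, -0.181, -0.004], [0.004, -0.004, -1.0]]
ft_force: [4.3, 0.7, -11.9]
grip_width: 0.242
t 10.55 grip in changer mm [-64.7  -0.2 118.3] F [  4.3   0.7 -11.9] w 0.242 q [-0.16  0.44  1.66 -0.    1.03  1.23]
shift cm [ 0.04 -0.03  0.13] rot [-0.004 -0.004  0.004]
```

```bash
python3 -m inch '[[0,0,0,0,0,0,0],[0,0,0,0,0,0,0],[0,0,0,0,0,0,0]]'
python3 - <<'E'
from h import *
import cv2
rep(P(-.065,0,.117),0)
p=robot.capture("side");W=cloud(p)-O
cv2.imwrite("pics/l.png",cv2.resize(p["img"][150:215,260:340,::-1],None,fx=8,fy=8,interpolation=cv2.INTER_CUBIC))
L=np.stack([W@X,W@Y,W[...,2]],-1)*1e3
m=(abs(L[...,0]+64)<13)&(abs(L[...,1])<16)&(L[...,2]>60)&(L[...,2]<110)
v,u=np.nonzero(m)
for a in sorted(set(v)):print(a,[(b,*L[a,b].round().astype(int).tolist(),int(p["img"][a,b].mean())) for b in u[v==a]][:8])
E
```

```text
time_s: 10.8
tcp_pos: [0.4916, 0.0381, 0.2654]
ee_rot: [[0.18, -0.984, 0.005], [-0.984, -0.18, -0.003], [0.004, -0.004, -1.0]]
ft_force: [3.9, 0.1, -11.3]
grip_width: 0.237
t 10.8 grip in changer mm [-64.7  -0.3 118.4] F [  3.9   0.1 -11.3] w 0.237 q [-0.16  0.44  1.66 -0.    1.03  1.23]
shift cm [ 0.04 -0.03  0.14] rot [-0.004 -0.004  0.003]
177 [(np.int64(288), -73, 13, 109, 39)]
178 [(np.int64(288), -74, 9, 108, 41)]
179 [(np.int64(288), -74, 9, 105, 51), (np.int64(289), -71, 9, 105, 44)]
180 [(np.int64(288), -72, 14, 100, 120), (np.int64(289), -69, 15, 99, 107), (np.int64(290), -68, 11, 101, 75)]
185 [(np.int64(292), -65, 0, 90, 133), (np.int64(293), -63, -3, 91, 148), (np.int64(294), -61, -4, 91, 129)]
186 [(np.int64(292), -66, -1, 87, 148), (np.int64(293), -64, -4, 88, 154), (np.int64(294), -62, -6, 89, 142), (np.int64(295), -57, -1, 86, 116)]
187 [(np.int64(292), -66, -2, 85, 150), (np.int64(293), -64, -5, 86, 156), (np.int64(294), -62, -7, 86, 151), (np.int64(295), -57, -2, 84, 144)]
188 [(np.int64(291), -68, 0, 81, 138), (np.int64(292), -66, -3, 82, 137), (np.int64(293), -64
[... 1079 characters left out ...]
5, 172), (np.int64(293), -67, -14, 75, 167), (np.int64(294), -64, -13, 74, 169), (np.int64(295), -61, -14, 74, 167), (np.int64(296), -57, -10, 72, 169), (np.int64(297), -55, -12, 72, 170)]
193 [(np.int64(290), -75, -14, 73, 169), (np.int64(291), -72, -12, 72, 171), (np.int64(292), -69, -11, 71, 171), (np.int64(293), -67, -14, 72, 165), (np.int64(294), -64, -14, 71, 170), (np.int64(295), -60, -11, 70, 168), (np.int64(296), -58, -12, 70, 173), (np.int64(297), -55, -13, 70, 169)]
194 [(np.int64(289), -76, -8, 68, 169), (np.int64(290), -75, -15, 70, 172), (np.int64(291), -72, -13, 69, 169), (np.int64(292), -69, -13, 69, 161), (np.int64(293), -67, -15, 69, 155), (np.int64(294), -61, -4, 64, 159)]
```

View pics/l.png

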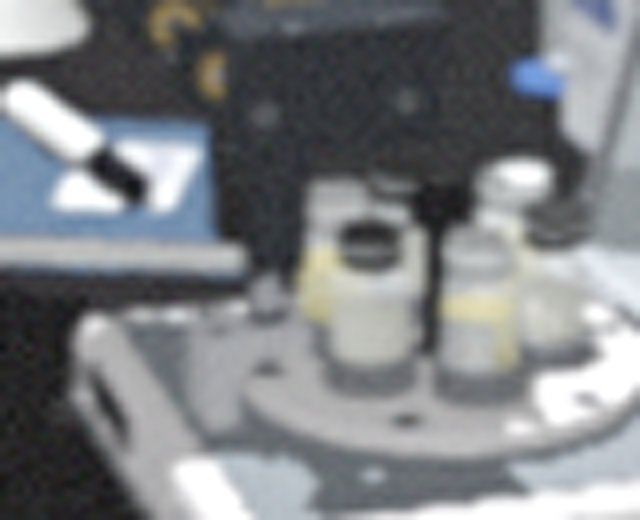

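```bash
python3 -m inch '[[0,0,0,0,0,0,0],[0,0,0,0,0,0,0],[0,0,0,0,0,0,0],[0,0,0,0,0,0,0],[0,0,0,0,0,0,0]]'
python3 -m inch '[[0,0,0,0,0,0,0],[0,0,0,0,0,0,0],[0,0,0,0,0,0,0],[0,0,0,0,0,0,0],[0,0,0,0,0,0,0]]'
python3 hk.py
python3 - <<'E'
from h import *
import cv2
rep(P(-.065,0,.117),0)
p=robot.capture("top")
for k in("waste_beaker","timer","tweezers"):print(k,[np.round(d["centre"],3).tolist() for d in robot.find_in(k,p)[:1]])
# carousel turned? compare disc area, side view, with picture before the pull
a=cv2.cvtColor(cv2.imread("pics/g.png"),cv2.COLOR_BGR2GRAY);s=robot.capture("side")["img"][100:240,220:420,::-1]
b=cv2.cvtColor(cv2.resize(s,None,fx=4,fy=4,interpolation=cv2.INTER_CUBIC),cv2.COLOR_BGR2GRAY)
f=cv2.calcOpticalFlowFarneback(a,b,None,.5,3,25,3,7,1.5,0)[300:430,320:490]
print("flow px (of 4x crop)",np.median(f,(0,1)),np.percentile(np.abs(f),90))
E
```

```text
time_s: 11.27
tcp_pos: [0.4917, 0.0381, 0.2649]
ee_rot: [[0.18, -0.984, 0.004], [-0.984, -0.18, -0.003], [0.004, -0.004, -1.0]]
ft_force: [3.7, 0.7, -12.2]
grip_width: 0.239
time_s: 11.68
tcp_pos: [0.4917, 0.0381, 0.2649]
ee_rot: [[0.18, -0.984, 0.004], [-0.984, -0.18, -0.003], [0.004, -0.004, -1.0]]
ft_force: [4.2, -0.3, -10.6]
grip_width: 0.242
knob px (expect ~188,0,240): 67 [186.  -7. 233.] hood angle 1.83
hood_knob [ 0.158 -0.006  0.118] 0.8
t 11.83 grip in changer mm [-64.7  -0.3 117.9] F [  3.1   1.  -11.3] w 0.247 q [-0.16  0.44  1.66 -0.    1.03  1.23]
shift cm [ 0.03 -0.02  0.09] rot [-0.004 -0.004  0.003]
waste_beaker [[0.455, -0.432, 0.041]]
timer [[0.623, 0.276, 0.021]]
tweezers []
flow px (of 4x crop) [ 0.02894603 -0.01530643] 0.84575593
```

```bash
python3 -c "
from rig import robot
print(robot.sign_off()); print(robot.observe()['time_s'])"
```

```text
the job is handed in; nothing more can be done
None
the job is handed in; nothing more can be done
```

The hood is open on its stop, and the arm is holding the index plunger up out of its hole. I handed the job in at about 12 s, well inside the 54 s limit.

- **Hood:** I lifted it by the knob to about 1.5 rad and released it; its own weight took it back. Before the plunger was pulled and again at the end, depth readings put it at 1.83 rad, which is its stop. The network's own "hood_knob" position disagreed (about 120 mm high), because it seems to report the middle of the whole hood; I used the depth readings instead.
- **Plunger:** I raised it 13 to 13.6 mm from where I gripped it; the pin leaves the hole at 9 mm. There was a steady pull of about 11 N, which matches the spring near full lift, and no slip over the last second. While the jaws closed, the tool rose 3 mm for a reason I did not find. I saw no slip, but I inferred the lift from the tool height and the pull, and did not measure it at the pin.
- **Carousel:** It did not move: there was no image shift in the disc area compared with before the pull.
- **Other items:** The beaker is where it was. The timer read 7 mm off its first position, slightly more than the network's stated accuracy, and the arm never came near it. The tweezers were not found in the last picture, so I have no final check on them; the arm did not reach down near them.

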